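Park the sprung feeler of a rotor gauge in its hidden notch

TASK

Park the sprung feeler of the brake-rotor gauge so that the rotor can be changed: with closed fingertips in the inside corner of its thumb tab, draw it back from the rotor, feel for the hidden notch on the left of its slot, push the tab fully sideways into it, ease it forward behind the notch's lip and let go so that it stays parked by itself. Find the notch by light pressure, without forcing anything, and leave the things lying round the gauge alone.

Things in the scene. Friction and masses are not known exactly. Their poses are not given: they have to be found in the camera images.
- rotor_gauge: Bench gauge for brake rotors, bolted down. Origin: underside of its base plate (290x130x12 mm), near the plate's centre; its x points from the slide housing to the rotor, roughly away from the robot (yaw within 0.4 rad), y left, z up. Below, 'back' is gauge -x, 'forward' +x, 'left' +y. Housing 130x100 mm, top at z = 60 mm, x = -135 to -5 mm.
- rotor_axle (a point): Centre of the 160 mm steel brake rotor that stands upright across gauge x on a post, at gauge x = +104 mm, 117 mm over the bench; its top edge is 197 mm over the bench. Keep the hand clear of it.
- tab_corner (a point): Inside corner, at floor level (69 mm over the bench), of the L-shaped bare steel thumb tab on the housing. Two walls 31 mm high, 7 mm thick: the back wall runs 37 mm right from here, the left wall 43 mm forward. Fingertips over the tab's floor, forward and right of here, pull it back and push it left; front and right are open. Moves with both joints; at gauge x = -49, y = +9 mm when both are 0.
- feeler_slide (a joint): How far the feeler (steel rod with black tip) and the tab on it are drawn back from the rotor along gauge -x: 0 with the tip on the rotor, 0.075 m at the end stop. A spring always pulls it forward, 6 N at 0 rising to 12 N at the end.
- tab_side (a joint): How far the tab (not the rod) is moved left along gauge +y, 0 to 0.020 m. A side spring returns it with 1 to 3 N. A hidden guide wall stops it after about 1.5 mm everywhere but at the notch; in the notch's mouth it can be pushed left to its stop at 0.020 m. Parked, it reads about 0.0155 m.
- slot_window (a point): Centre of the black rubber dust seal in the housing's top (gauge x = -70, y = +8 mm), which hides the notch. The tab's 8 mm pin can enter the notch's mouth over 8 mm of feeler_slide; their middle lies anywhere from 0.028 to 0.056 m, new each time.
- housing_front (a point): Middle of the housing's top edge next to the rotor (gauge x = -5, y = 0, z = 60 mm). How parking works: the notch's mouth has a 6 mm thick lip on its forward side. A tab pushed left beyond about 0.016 m can slide forward behind this lip until it rests on the heel, 13 mm forward of the mouth's middle, and stays. Released anywhere else it snaps back to 0.
- hex_t: Large T-handle hex key, 156x86x19 mm, lying left of the gauge; origin at the centre of its underside. Leave alone.
- hex_t2: Small T-handle hex key, 136x76x19 mm, lying right of the gauge; origin at the centre of the underside. Leave alone.
- spoke_key: Round spoke key, 34x43x9 mm, right of the rotor; origin at the centre of its underside. Leave alone.
- grease_jar: Grease jar, 54 mm across, 70 mm high, standing left behind the rotor; origin at the centre of its underside. Leave alone.
- tube_box: White carton of inner tubes, 45x100x50 mm, farther left; origin at the centre of its underside. Leave alone.
- tape_measure: Tape measure, 75x31x60 mm, farther left and nearer; origin at the centre of its underside. Leave alone.

How it is judged (in metres and radians):
On the way, in this order (a step that is already met when the one before it is completed fails the run):
1. the feeler is drawn back from the rotor by more than 20 mm (value of joint feeler_slide above 0.02 m), for 0.1 s.
2. the tab is pushed sideways into the notch, more than 14 mm to the left (value of joint tab_side above 0.014 m), for 0.1 s.
At the end, for the whole second after the job is handed in: The tab hangs in its notch by itself: tab_side above 12 mm and feeler_slide above 11 mm, at rest (slower than 10 mm/s) (value of joint tab_side above 0.012 m and value of joint feeler_slide above 0.011 m and velocity of joint feeler_slide between -0.01 and 0.01 m/s); the robot touches nothing.
It fails at once if the gauge is forced: more than 60 N between the robot and the gauge (contact force between any of the fingers, the arm and rotor_gauge above 60 N).
It fails at once if a thing lying round the gauge is moved by more than 30 mm (distance of any of hex_t, hex_t2, spoke_key, grease_jar, tube_box, tape_measure from where it was at the start of the episode above 0.03 m).
It also fails if it takes over 48 s, if anything falls off the work surface, if the arm or the gripper's body presses on something with over 40 N, if the wrist force passes 120 N, or if a joint passes its speed limit or range.

ROBOT

A 6-joint arm with a two-finger parallel gripper is mounted at the origin on a cart in front of the work surface, level with it; the furniture and walls round the work are solid. World frame = base frame: x ahead of the robot, y to its left, z up, the work surface at z = 0. Lengths are in m, angles in degrees, forces in N, time in s.
With the tool pointing down it reaches from about 0.4 to 0.825 m from the base axis. Payload 7 kg.
Tool frame: the origin (TCP) lies midway between the tips of the shut fingers; the grasp point (between the pads) lies 19 mm behind it; z points along the fingers, y is the direction in which the jaws open and shut (so a half turn about z gives the same grasp; the last joint's range is limited). The gripper opens to 88 mm and grips with 3 to 60 N. Pads are 19 mm wide; open, the fingers measure 130 mm over their backs; the gripper's body (78 mm by 193 mm) begins 47 mm behind the grasp point.
Start: joints at [-50.415, 20.546, 0.682, 0, -70.136, -16.507], TCP at [0.265, -0.621, 0.227] pointing down, gripper open.
Joint ranges: [-176.03, 176.03], [-82.01, 121.73], [-58.28, 71.71], [-173.87, 95.51], [-174.79, -0.11], [-173.66, 173.66]. Speed limits (degrees/s): [136.94, 136.94, 172.46, 180, 180, 180].

INTERFACE

Orientations are given as [roll, pitch, yaw] about the fixed x, y, z axes, in that order (R = Rz(yaw) Ry(pitch) Rx(roll)).
In Python, from plant import ctrl gives the robot as it stands. The module is installed in compiled form; this text tells all that it offers.
- The arm moves only by the tool arm_command, never from a script. Its argument "targets" is a list that holds one entry, the list of rows, each a list of 7 numbers: the turn, a rotation vector about the world's x, y, z in rad, then the shift along the world's x, y, z in cm, then the opening, from 0 (shut) to 1 (fully open). A call has 1 to 8 rows; each row is the pose to reach, as a shift and turn from the pose commanded when the call began; what a row does not reach only later rows make up. A row lasts 1/12 s, in which the tool goes at most 41.7 mm and 7.16 degrees, less where a joint would pass 70% of its speed; a pose out of reach is approached as far as the arm can. A call with a gripper value outside its range is refused whole. The fingers move at their own pace and stop on an object; the grip force is fixed at half the most. Time passes only in rows, so rows that repeat a pose let the fingers close. It gives the time, the measured TCP pose, the force and the opening at its end, in the units of the state.
- ctrl.get_obs(): the state, without advancing time (a new reading comes with each control period).
- ctrl.snapshot(name): name is "scene" or "top" or "wrist"; returns the picture (400x640x3 uint8, blue, green, red); there is no depth.
- ctrl.camera_model(name): a dict with "K" (3x3 intrinsics, pixels), "distortion" ([k1, k2, p1, p2, k3] as OpenCV has them; the pictures are not rectified), "xyz" and "rotation" of the camera in the world. Camera axes: x right, y up, looking along -z (the intrinsics and any distortion apply to the point x, -y, -z); pixel columns grow to the right and rows downward; lengths in m; the calibration is good to about 2 mm. A picture is of the moment at which its call begins: read the wrist's pose just before it. camera_model takes no time and is no camera call; for the wrist camera it gives the pose at the moment of the call.
- ctrl.close_job(): hands the job in, once; it reports no verdict.
The state is a dict: "clock": time; "joint_pos": joint angles; "qvel": joint speeds; "tau": joint torques, N m; "tool_pos": TCP position; "orientation": TCP orientation; "force": force on the tool from outside, world axes, zero at the start; "moment": the same for the moment, N m; "opening": finger opening in m.
Only numpy, scipy, OpenCV 4.12 (cv2) and the standard library are available. Lean on these libraries where they do the work, as an engineer would, in place of code of your own. Each camera call takes 0.05 s, during which the arm holds its last target. There are 200 camera calls.

## Working session

There is one attempt and no reset: what is moved stays moved. The work goes in short steps, Python scripts to look and compute and a tool call to move; the robot and the scene stay as the last step left them, time stands still between calls to the robot, and variables do not carry over. Pictures are saved under pics/ and viewed, about 8 in all and at most 12, crops included, and the job is handed in when it is done.

Besides the shell and the picture viewer there is one more tool, called after "Request:" in YAML: its name, and indented under it one key for each argument. arm_command: Moves the arm, as the interface text tells. Its arguments: {"type":"object","properties":{"targets":{"type":"array","items":{"type":"array","items":{"type":"array","items":{"type":"number"}}}}},"required":["targets"]}

```bash
mkdir -p pics; python3 - <<'E'
from plant import ctrl
import cv2,numpy as np
for n in("scene","top"):
    cv2.imwrite(f"pics/{n}0.png",ctrl.snapshot(n)); m=ctrl.camera_model(n); print(n,m)
o=ctrl.get_obs();print(o)
E
```

```text
scene {'K': array([[364.41364562,   0.        , 317.65408662],
       [  0.        , 364.41364562, 195.23106334],
       [  0.        ,   0.        ,   1.        ]]), 'distortion': array([-0.03972946,  0.        ,  0.        ,  0.        ,  0.        ]), 'xyz': array([0.30531998, 0.73849933, 0.63686906]), 'rotation': array([  52.24444885,    0.65776875, -155.75291572])}
top {'K': array([[425.68584496,   0.        , 323.13235703],
       [  0.        , 425.68584496, 204.90198085],
       [  0.        ,   0.        ,   1.        ]]), 'distortion': array([-0.02231824,  0.        ,  0.        ,  0.        ,  0.        ]), 'xyz': array([0.55151917, 0.1013058 , 1.08754867]), 'rotation': array([  3.14444694,  -0.83358676, -90.70963698])}
{'clock': 0.1, 'joint_pos': array([-5.04157533e+01,  2.05868045e+01,  6.39271362e-01, -1.71875431e-02,
       -7.01360085e+01, -1.65086246e+01]), 'qvel': array([-0.03603596, -0.13668834,  0.1715404 ,  0.03800739,  0.02521328,
       -0.12814856]), 'tau': array([-1.14677619e-03, -5.84162092e+01,  2.93754226e+01,  7.01545671e+00,
        1.02279894e-02, -5.04412742e-05]), 'tool_pos': array([ 0.26438359, -0.6205951 ,  0.22572594]), 'orientation': array([ 1.79915310e+02, -8.24902203e-03, -1.56930224e+02]), 'force': array([-0.83055043, -0.62652921,  0.1699636 ]), 'moment': array([ 0.03345286,  0.05524941, -0.02983837]), 'opening': 0.0881134101783905}
```

View pics/top0.png

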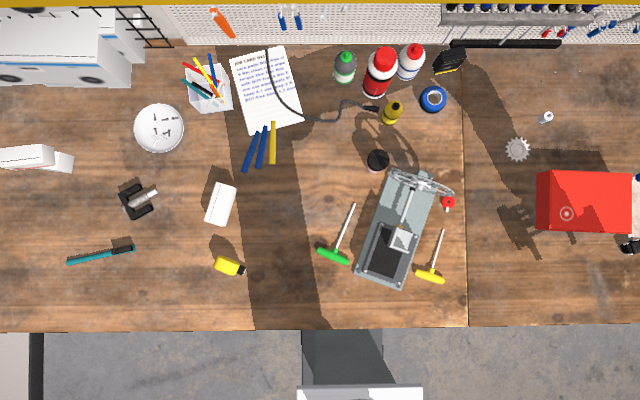

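View pics/scene0.png

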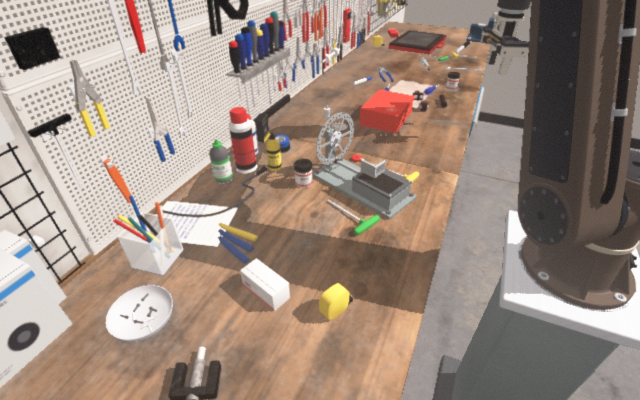

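The top view shows the gauge, with the housing at about (385,250), the bright tab near (401,238) and the rotor near (422,183). The feeler points up and to the right, so the yaw is about -0.3 rad. The scene view agrees. Next I'll enlarge the gauge.

```bash
cat > h.py <<'E'
import cv2,numpy as np
from scipy.spatial.transform import Rotation as R
from plant import ctrl
def ray(n,px,m=None):
    m=m or ctrl.camera_model(n)
    p=cv2.undistortPoints(np.array([[px]],float),m["K"],m["distortion"])[0,0]
    return m["xyz"],R.from_euler("xyz",m["rotation"],degrees=True).apply([p[0],-p[1],-1])
def onz(n,px,z,m=None):
    c,d=ray(n,px,m); return c+d*(z-c[2])/d[2]
def proj(n,P,m=None):
    m=m or ctrl.camera_model(n)
    q=R.from_euler("xyz",m["rotation"],degrees=True).inv().apply(np.atleast_2d(P)-m["xyz"])*[1,-1,-1]
    return cv2.projectPoints(q,np.zeros(3),np.zeros(3),m["K"],m["distortion"])[0][:,0]
E
python3 - <<'E'
import cv2
a=cv2.imread("pics/top0.png")[160:300,340:470]
cv2.imwrite("pics/c1.png",cv2.resize(a,None,fx=4.2,fy=4.2,interpolation=cv2.INTER_CUBIC))
E
```

```text
(no output)
```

View pics/c1.png

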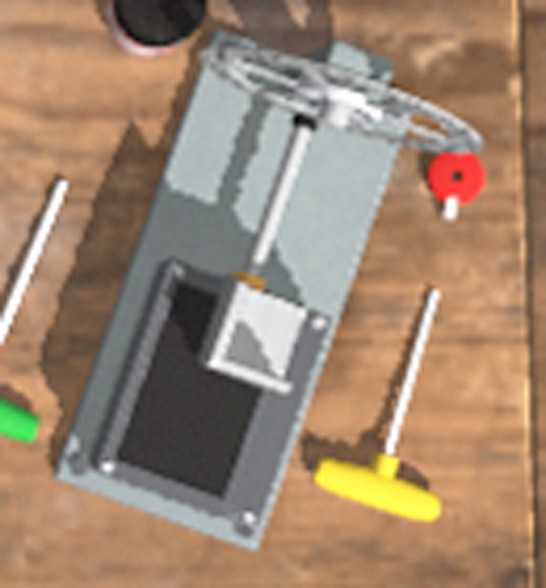

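The crop shows the plate's back corners at crop (57,477) and (255,549) and its far-left corner at (222,32). The tab's outer back-left top corner is at (206,363).

```bash
python3 - <<'E'
from h import *
f=lambda u,v,z:onz("top",(340+u/4.2-.4,160+v/4.2-.4),z)
bl,br,fl=f(57,477,.012),f(255,549,.012),f(222,32,.012)
d=fl-bl;w=bl-br
print(bl,br,fl,np.linalg.norm(d),np.linalg.norm(w),np.arctan2(d[1],d[0]),np.arctan2(-w[0],w[1]))
y=np.arctan2(d[1],d[0]);c=np.array([np.cos(y),np.sin(y)]);l=np.array([-c[1],c[0]])
o=(br+fl)[:2]/2
print("origin",o,"corner pred",o-c*.049+l*.009)
t=f(206,363,.1)[:2];t2=f(292,388,.1)[:2];t3=f(235,283,.1)[:2]
print("tab tops",t,t2,t3,np.linalg.norm(t-t2),np.linalg.norm(t-t3),"inner corner",t+c*.007-l*.007)
d=t3-t;print(np.arctan2(d[1],d[0])); d=t-t2; print(np.arctan2(-d[0],d[1]))
E
```

```text
[0.43774103 0.01156667 0.012     ] [ 0.39315279 -0.10643462  0.012     ] [ 0.70463562 -0.09312932  0.012     ] 0.2866949176967092 0.12614442723751063 -0.37382894690390917 -0.3612777337137009
origin [ 0.54889421 -0.09978197] corner pred [ 0.50656499 -0.0735096 ]
tab tops [ 0.50835684 -0.06443787] [ 0.49394549 -0.11181283] [ 0.55224995 -0.08143882] 0.049518420144509134 0.047070553125620515 inner corner [ 0.51231712 -0.0735107 ]
-0.36953308131569745
-0.29530344006320586
```

The corner is at about (0.510, -0.0735), with yaw about -0.365 rad. The two estimates differ by 6 mm. I'll go above the tab, shutting the fingers and setting the jaw axis along gauge y.

Request:
arm_command:
  targets:
    - [[0,0,-0.04,1,2,0,0],[0,0,-0.09,2.5,5,0.3,0],[0,0,-0.15,4,8.2,0.6,0],[0,0,-0.21,5.6,11.4,1,0],[0,0,-0.27,7.2,14.7,1.3,0],[0,0,-0.33,8.8,18,1.6,0],[0,0,-0.39,10.4,21.2,2,0],[0,0,-0.45,12,24.5,2,0]]

```text
clock: 0.77
tool_pos: [0.3851, -0.3745, 0.2471]
orientation: [-180.0, 0.0, 177.1]
force: [1.6, -0.2, -0.3]
opening: 0.0401
```

Request:
arm_command:
  targets:
    - [[0,0,-0.06,1.6,3.3,0,0],[0,0,-0.12,3.2,6.6,0,0],[0,0,-0.17,4.8,9.9,0,0],[0,0,-0.22,6.4,13.2,0,0],[0,0,-0.26,8.2,16.8,0,0],[0,0,-0.29,10.1,20.7,0,0],[0,0,-0.31,11.8,24.2,0,0],[0,0,-0.317,13.1,26.9,0,0]]

```text
clock: 1.43
tool_pos: [0.5163, -0.1042, 0.2464]
orientation: [180.0, -0.0, 159.1]
force: [0.6, -0.7, -0.4]
opening: 0.0005
```

```bash
python3 - <<'E'
from h import *
m=ctrl.camera_model("wrist");o=ctrl.get_obs();print(o["tool_pos"],o["orientation"],o["force"],o["opening"],m)
a=ctrl.snapshot("wrist");cv2.imwrite("pics/w1.png",a)
print(proj("wrist",[[.510,-.0735,.069],[.510,-.0735,.1]],m),ctrl.get_obs()["clock"])
E
```

```text
[ 0.51629974 -0.10421044  0.24644083] [ 1.79984592e+02 -2.62408348e-03  1.59121155e+02] [ 0.62232216 -0.71515098 -0.43569948] 0.0004657696413177201 {'K': array([[305.85053968,   0.        , 315.87599453],
       [  0.        , 305.85053968, 204.80679769],
       [  0.        ,   0.        ,   1.        ]]), 'distortion': array([-0.0199856,  0.       ,  0.       ,  0.       ,  0.       ]), 'xyz': array([ 0.44806813, -0.07878445,  0.40359214]), 'rotation': array([-1.55284925e+01, -4.20357532e-03,  6.90883154e+01])}
[[340.3607926  172.49525791]
 [342.74241985 177.60758264]] 1.4833
```

View pics/w1.png

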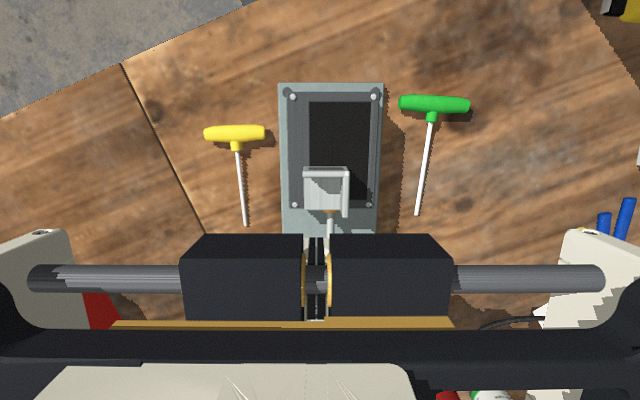

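The wrist view shows the tab at about (326,190), with its inner top corner near (342,176). The prediction was (342.7,177.6), so the estimate holds to about 2 mm and the yaw is aligned. Now I'll descend.

Request:
arm_command:
  targets:
    - [[0,0,0,0,-0.1,-2,0],[0,0,0,-0.1,-0.2,-5,0],[0,0,0,-0.1,-0.2,-8,0],[0,0,0,-0.1,-0.2,-11,0],[0,0,0,-0.1,-0.2,-13,0],[0,0,0,-0.1,-0.2,-14,0],[0,0,0,-0.1,-0.2,-14.4,0],[0,0,0,-0.1,-0.2,-14.4,0]]

```text
clock: 2.15
tool_pos: [0.5144, -0.1091, 0.1022]
orientation: [-180.0, -0.1, 159.1]
force: [-0.3, 0.2, -0.0]
opening: 0.0006
```

Request:
arm_command:
  targets:
    - [[0,0,0,0,0,-0.4,0],[0,0,0,0,0,-0.8,0],[0,0,0,0,0,-1.2,0],[0,0,0,0,0,-1.6,0],[0,0,0,0,0,-2,0],[0,0,0,0,0,-2.3,0],[0,0,0,0,0,-2.5,0],[0,0,0,0,0,-2.5,0]]

```text
clock: 2.82
tool_pos: [0.5143, -0.109, 0.077]
orientation: [-180.0, -0.0, 159.1]
force: [-0.3, 0.1, 0.4]
opening: 0.0003
```

```bash
python3 - <<'E'
from h import *
o=ctrl.get_obs();print(o["tool_pos"],o["orientation"],o["force"],o["moment"])
a=ctrl.snapshot("wrist");b=ctrl.snapshot("top")[170:300,340:470];cv2.imwrite("pics/w2.png",np.hstack([a[100:300,200:460],cv2.resize(b,(200,200))]).repeat(1,0))
E
```

```text
[ 0.51426187 -0.10900505  0.07704999] [-1.79978862e+02 -4.24783337e-02  1.59129068e+02] [-0.30249607  0.13703718  0.44868282] [-0.10750714 -0.04019579 -0.00787405]
```

View pics/w2.png

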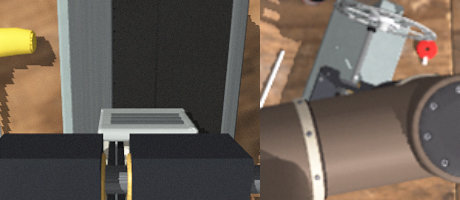

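The fingertips are inside the tab with no contact. Next I'll draw back along gauge -x until they touch.

Request:
arm_command:
  targets:
    - [[0,0,0,-0.19,0.07,0,0],[0,0,0,-0.37,0.14,0,0],[0,0,0,-0.56,0.21,0,0],[0,0,0,-0.75,0.29,0,0],[0,0,0,-0.93,0.36,0,0],[0,0,0,-1.12,0.43,0,0],[0,0,0,-1.4,0.54,0,0],[0,0,0,-1.4,0.54,0,0]]

```text
clock: 3.58
tool_pos: [0.502, -0.1036, 0.0781]
orientation: [179.9, 0.2, 159.2]
force: [5.3, -3.7, -4.2]
opening: 0.0006
```

Request:
arm_command:
  targets:
    - [[0,0,0,-0.28,0.11,0,0],[0,0,0,-0.56,0.21,0,0],[0,0,0,-0.84,0.32,0,0],[0,0,0,-1.03,0.39,0,0],[0,0,0,-1.12,0.43,0,0],[0,0,0,-1.12,0.43,0,0]]

```text
clock: 4.08
tool_pos: [0.4912, -0.0992, 0.0782]
orientation: [179.9, 0.2, 159.2]
force: [6.2, -4.3, -5.1]
opening: -0.0
```

Contact is made at about 7.5 N and the slide is at about 18 mm. I'll go back another 6 mm, then move left until the fingers meet the side wall.

Request:
arm_command:
  targets:
    - [[0,0,0,-0.28,0.11,0,0],[0,0,0,-0.56,0.21,0,0],[0,0,0,-0.56,0.21,0,0],[0,0,0,-0.49,0.4,0,0],[0,0,0,-0.42,0.58,0,0],[0,0,0,-0.35,0.77,0,0],[0,0,0,-0.28,0.96,0,0],[0,0,0,-0.28,0.96,0,0]]

```text
clock: 4.75
tool_pos: [0.4888, -0.0896, 0.0782]
orientation: [179.9, 0.2, 159.2]
force: [6.3, -4.4, -4.4]
opening: 0.0004
```

Request:
arm_command:
  targets:
    - [[0,0,0,0.04,0.09,0,0],[0,0,0,0.07,0.19,0,0],[0,0,0,0.07,0.19,0,0]]

```text
clock: 5.0
tool_pos: [0.4894, -0.0878, 0.0782]
orientation: [179.9, 0.2, 159.2]
force: [6.9, -5.0, -4.6]
opening: 0.0003
```

Request:
arm_command:
  targets:
    - [[0,0,0,0.04,0.09,0,0],[0,0,0,0.07,0.19,0,0],[0,0,0,0.07,0.19,0,0]]

```text
clock: 5.25
tool_pos: [0.4901, -0.086, 0.0782]
orientation: [179.9, 0.2, 159.2]
force: [7.1, -4.6, -4.0]
opening: 0.0003
```

Request:
arm_command:
  targets:
    - [[0,0,0,0.04,0.09,0,0],[0,0,0,0.07,0.19,0,0],[0,0,0,0.07,0.19,0,0]]

```text
clock: 5.5
tool_pos: [0.4908, -0.0841, 0.0782]
orientation: [179.9, 0.2, 159.2]
force: [6.5, -5.2, -3.7]
opening: 0.0003
```

Request:
arm_command:
  targets:
    - [[0,0,0,0.04,0.09,0,0],[0,0,0,0.07,0.19,0,0],[0,0,0,0.07,0.19,0,0]]

```text
clock: 5.75
tool_pos: [0.4914, -0.0822, 0.0782]
orientation: [179.9, 0.2, 159.2]
force: [6.1, -5.1, -4.7]
opening: 0.0003
```

```bash
python3 - <<'E'
from h import *
a=ctrl.snapshot("wrist")[120:260,230:430];cv2.imwrite("pics/w3.png",cv2.resize(a,None,fx=3.5,fy=3.5))
E
```

```text
(no output)
```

View pics/w3.png

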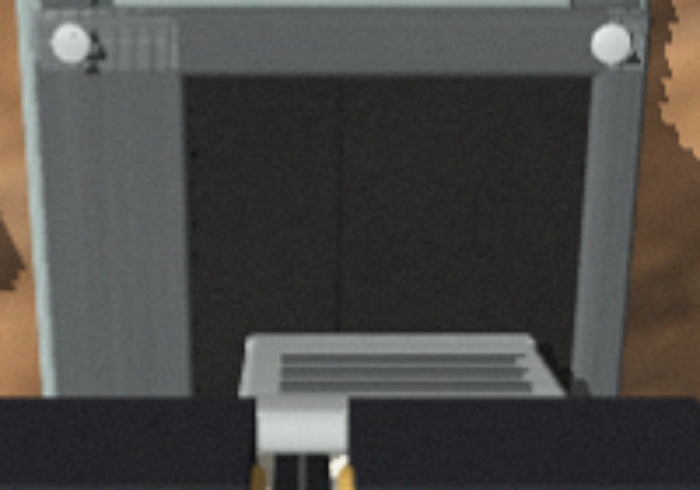

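The view shows the tab's back wall from crop (247,337) to (535,337), with the seal edges at u = 188 and 585. The finger centre is at u = 302. I'll convert these to gauge coordinates to see whether the tab has moved sideways.

```bash
cat >> h.py <<'E'
yaw=-.365;c=np.array([np.cos(yaw),np.sin(yaw)]);l=np.array([-c[1],c[0]])
def g(P):
    d=np.asarray(P)[:2]-[.510,-.0735]; return np.round(1000*np.array([d@c-.049,d@l+.009]),1)
def st():
    o=ctrl.get_obs();f=o["force"][:2];print(round(o["clock"],2),"tcp g",g(o["tool_pos"]),"F fwd,left,z",np.round([f@c,f@l,o["force"][2]],1))
E
python3 - <<'E'
from h import *
st()
for n,u,v,z in(("tabBL",535,337,.1),("tabBR",247,337,.1),("tabBLlow",560,395,.1),("sealL",582,300,.06),("sealR",189,300,.06),("slit",340,250,.06),("houseL",625,300,.06),("houseBL",648,10,.06)):
    print(n,g(onz("wrist",(230+u/3.5,120+v/3.5),z)))
m={'K':ctrl.camera_model("wrist")['K'],'distortion':ctrl.camera_model("wrist")['distortion'],'xyz':np.array([0.44806813,-0.07878445,0.40359214]),'rotation':np.array([-15.528,-0.0042,69.0883])}
for n,u,v,z in(("tabBL",349,168,.1),("tabBR",303,168,.1),("sealL",369,150,.06),("sealR",309,150,.06)):print("w1",n,g(onz("wrist",(u,v),z,m)))
E
```

```text
5.8 tcp g [-63.2  -5.8] F fwd,left,z [ 8.1 -3.2 -4.6]
tabBL [-93.1  24.7]
tabBR [-93.  -13.5]
tabBLlow [-84.8  28.6]
sealL [-86.8  41.6]
sealR [-86.7 -25.4]
slit [-95.5   0.2]
houseL [-86.8  48.9]
houseBL [-134.6   48.7]
w1 tabBL [-58.7  15. ]
w1 tabBR [-58.7 -30.9]
w1 sealL [-72.8  41.1]
w1 sealR [-72.7 -25.7]
```

With the height ambiguity resolved (the near bright edge is the wall's top), the tab's left edge is at y = +29, against +15 at first. So finger friction has already carried the tab about 13 mm into the notch, at a slide of about 24–26 mm. I'll keep going gently left to the stop.

Request:
arm_command:
  targets:
    - [[0,0,0,0.04,0.09,0,0],[0,0,0,0.07,0.19,0,0],[0,0,0,0.11,0.28,0,0],[0,0,0,0.14,0.37,0,0],[0,0,0,0.14,0.37,0,0]]

```text
clock: 6.22
tool_pos: [0.4927, -0.0787, 0.0783]
orientation: [180.0, 0.2, 159.2]
force: [6.5, -6.6, -4.5]
opening: 0.0005
```

```bash
python3 -c "
from h import *
st()"
```

```text
6.22 tcp g [-63.3  -2. ] F fwd,left,z [ 8.4 -3.8 -4.5]
```

Request:
arm_command:
  targets:
    - [[0,0,0,0.04,0.09,0,0],[0,0,0,0.07,0.19,0,0],[0,0,0,0.11,0.28,0,0],[0,0,0,0.14,0.37,0,0],[0,0,0,0.14,0.37,0,0]]

```text
clock: 6.63
tool_pos: [0.4942, -0.0752, 0.0786]
orientation: [180.0, 0.2, 159.2]
force: [6.2, -6.5, -0.6]
opening: 0.0004
```

```bash
python3 -c "
from h import *
st()
cv2.imwrite('pics/w4.png',cv2.resize(ctrl.snapshot('wrist')[120:260,230:430],None,fx=3.5,fy=3.5))"
```

```text
6.63 tcp g [-63.1   1.8] F fwd,left,z [ 8.1 -3.8 -0.6]
```

View pics/w4.png

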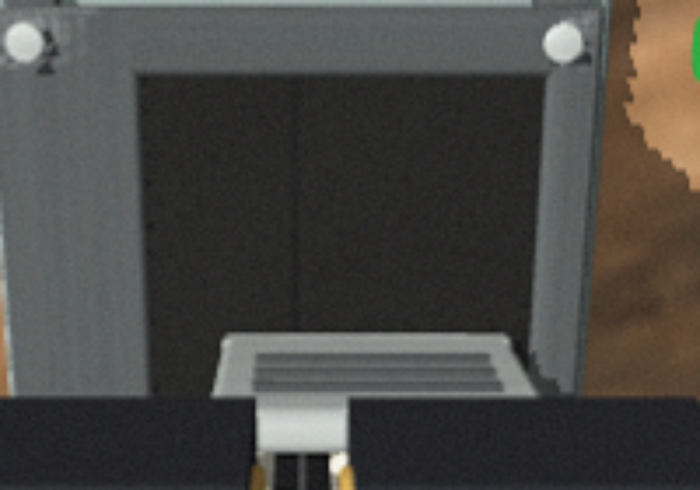

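The tab shifted from u = 535 to 509 in the crop while the hand moved 7.6 mm, so side is about 16–17 mm and the fingers are slipping along the back wall. I'll continue left to solid contact with the side wall and its stop.

Request:
arm_command:
  targets:
    - [[0,0,0,0.04,0.09,0,0],[0,0,0,0.07,0.19,0,0],[0,0,0,0.11,0.28,0,0],[0,0,0,0.14,0.37,0,0],[0,0,0,0.14,0.37,0,0]]

```text
clock: 7.1
tool_pos: [0.4958, -0.0715, 0.0787]
orientation: [180.0, 0.2, 159.2]
force: [5.3, -7.0, 0.3]
opening: 0.0005
```

Request:
arm_command:
  targets:
    - [[0,0,0,0.04,0.09,0,0],[0,0,0,0.07,0.19,0,0],[0,0,0,0.07,0.19,0,0]]

```text
clock: 7.35
tool_pos: [0.4964, -0.0696, 0.0787]
orientation: [180.0, 0.2, 159.2]
force: [5.6, -7.3, 0.6]
opening: 0.0008
```

Request:
arm_command:
  targets:
    - [[0,0,0,0.04,0.09,0,0],[0,0,0,0.07,0.19,0,0],[0,0,0,0.07,0.19,0,0]]

```text
clock: 7.6
tool_pos: [0.4971, -0.0677, 0.0787]
orientation: [180.0, 0.2, 159.2]
force: [5.1, -7.6, -1.1]
opening: 0.0003
```

```bash
python3 -c "
from h import *
st()
cv2.imwrite('pics/w5.png',cv2.resize(ctrl.snapshot('wrist')[120:260,230:430],None,fx=3.5,fy=3.5))"
```

```text
7.6 tcp g [-63.1   9.8] F fwd,left,z [ 7.5 -5.3 -1.1]
```

View pics/w5.png

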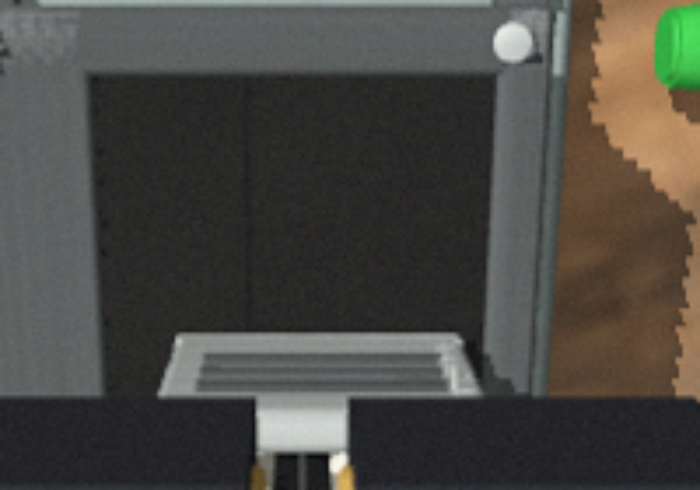

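```bash
python3 - <<'E'
from h import *
st()
m=ctrl.camera_model("wrist")
for dy,b,r,s in((12.1+3.5,535,247,585),(8.,509,222,533),(0,462,176,487)):
    mm=dict(m);x=m["xyz"].copy();x[:2]-=l*dy*.001;mm["xyz"]=x
    for z,u in((.07,b),(.07,r),(.06,s)): print(z,g(onz("wrist",(230+u/3.5,120+337/3.5),z,mm)))
E
```

```text
7.65 tcp g [-63.1   9.8] F fwd,left,z [ 7.9 -5.3 -0.1]
0.07 [-83.1  31.7]
0.07 [-83.1 -15.1]
0.06 [-79.9  42.7]
0.07 [-83.1  35.1]
0.07 [-83.1 -11.5]
0.06 [-79.9  41.3]
0.07 [-83.1  35.4]
0.07 [-83. -11.]
0.06 [-79.9  41.4]
```

By this measure the tab is at its left stop: its outer edge is at y = 35, so side is about 20 mm, with the slide at about 25 mm. One or two more millimetres will make sure the side wall itself bears on the finger.

Request:
arm_command:
  targets:
    - [[0,0,0,0.04,0.09,0,0],[0,0,0,0.07,0.19,0,0],[0,0,0,0.07,0.19,0,0]]

```text
clock: 7.9
tool_pos: [0.4978, -0.0658, 0.0787]
orientation: [180.0, 0.2, 159.2]
force: [4.8, -6.7, 0.1]
opening: 0.0004
```

Request:
arm_command:
  targets:
    - [[0,0,0,0.04,0.09,0,0],[0,0,0,0.07,0.19,0,0],[0,0,0,0.07,0.19,0,0]]

```text
clock: 8.15
tool_pos: [0.4981, -0.0642, 0.0787]
orientation: [-180.0, 0.2, 159.2]
force: [5.4, -8.7, 1.2]
opening: 0.0003
```

Request:
arm_command:
  targets:
    - [[0,0,0,0.04,0.09,0,0],[0,0,0,0.07,0.19,0,0],[0,0,0,0.07,0.19,0,0]]

```text
clock: 8.4
tool_pos: [0.4976, -0.0635, 0.0786]
orientation: [-179.9, 0.1, 159.2]
force: [2.6, -15.8, 2.9]
opening: 0.0005
```

The side wall is now firmly against its stop at about 14 N. I'll ease forward, keeping a light left push.

Request:
arm_command:
  targets:
    - [[0,0,0,0.05,-0.12,0,0],[0,0,0,0.24,-0.19,0,0],[0,0,0,0.43,-0.26,0,0],[0,0,0,0.61,-0.33,0,0],[0,0,0,0.71,-0.37,0,0],[0,0,0,0.71,-0.37,0,0]]

```text
clock: 8.9
tool_pos: [0.5055, -0.0667, 0.0786]
orientation: [-179.9, 0.2, 159.2]
force: [3.3, -11.9, 1.7]
opening: 0.0004
```

```bash
python3 -c "
from h import *
st()"
```

```text
8.9 tcp g [-55.7  13.7] F fwd,left,z [  7.3 -10.    1.7]
```

Request:
arm_command:
  targets:
    - [[0,0,0,0.19,-0.07,0,0],[0,0,0,0.28,-0.11,0,0],[0,0,0,0.28,-0.11,0,0]]

```text
clock: 9.15
tool_pos: [0.5076, -0.0676, 0.0785]
orientation: [-179.9, 0.1, 159.2]
force: [2.1, -10.0, 3.0]
opening: 0.0004
```

Request:
arm_command:
  targets:
    - [[0,0,0,0.19,-0.07,0,0],[0,0,0,0.28,-0.11,0,0],[0,0,0,0.28,-0.11,0,0]]

```text
clock: 9.4
tool_pos: [0.5085, -0.0683, 0.0777]
orientation: [-179.9, -0.1, 159.1]
force: [-2.5, -4.9, 3.5]
opening: 0.0003
```

```bash
python3 -c "
from h import *
st()"
```

```text
9.4 tcp g [-52.3  13.3] F fwd,left,z [-0.6 -5.5  3.5]
```

The forward force has vanished after 12 mm of travel, so the tab is resting on the heel. I'll leave the back wall by 3 mm, then relax to the right slowly.

Request:
arm_command:
  targets:
    - [[0,0,0,0.14,-0.05,0,0],[0,0,0,0.28,-0.11,0,0],[0,0,0,0.28,-0.11,0,0]]

```text
clock: 9.65
tool_pos: [0.5106, -0.0692, 0.0772]
orientation: [-179.9, -0.2, 159.1]
force: [-4.8, -4.3, 2.4]
opening: 0.0002
```

Request:
arm_command:
  targets:
    - [[0,0,0,-0.03,-0.09,0,0],[0,0,0,-0.07,-0.19,0,0],[0,0,0,-0.11,-0.28,0,0],[0,0,0,-0.14,-0.37,0,0],[0,0,0,-0.18,-0.47,0,0],[0,0,0,-0.21,-0.56,0,0],[0,0,0,-0.21,-0.56,0,0]]

```text
clock: 10.23
tool_pos: [0.5105, -0.0741, 0.0776]
orientation: [180.0, 0.0, 159.1]
force: [-0.3, 0.5, 0.2]
opening: 0.0001
```

```bash
python3 -c "
from h import *
st()"
```

```text
10.23 tcp g [-48.3   8.6] F fwd,left,z [-0.5  0.3  0.2]
```

All forces are zero, so the fingers are free. I'll take a little more clearance, then go straight up.

Request:
arm_command:
  targets:
    - [[0,0,0,-0.07,-0.19,0,0],[0,0,0,-0.1,-0.28,0,0],[0,0,0,-0.1,-0.28,0.5,0],[0,0,0,-0.1,-0.28,1.5,0],[0,0,0,-0.1,-0.28,3,0],[0,0,0,-0.1,-0.28,5,0],[0,0,0,-0.1,-0.28,8,0],[0,0,0,-0.1,-0.28,11,0]]

```text
clock: 10.9
tool_pos: [0.509, -0.077, 0.1893]
orientation: [-180.0, -0.0, 159.1]
force: [1.2, -0.1, 0.8]
opening: 0.0004
```

Request:
arm_command:
  targets:
    - [[0,0,0,-0.5,-2,2,0],[0,0,0,-1,-5,4,0],[0,0,0,-1.5,-8.5,5,0],[0,0,0,-2,-12,5,0],[0,0,0,-2.5,-15.5,5,0],[0,0,0,-3,-18.5,5,0],[0,0,0,-3,-20,5,0],[0,0,0,-3,-20,5,0]]

```text
clock: 11.57
tool_pos: [0.4789, -0.2796, 0.2384]
orientation: [-180.0, 0.0, 159.0]
force: [0.3, -0.4, 0.8]
opening: 0.0005
```

```bash
python3 -c "
from h import *
st()
a=ctrl.snapshot('top');cv2.imwrite('pics/t2.png',cv2.resize(a[160:300,340:470],None,fx=4.2,fy=4.2,interpolation=cv2.INTER_CUBIC))"
```

```text
11.57 tcp g [  -4.5 -194.6] F fwd,left,z [ 0.4 -0.3  0.8]
```

View pics/t2.png

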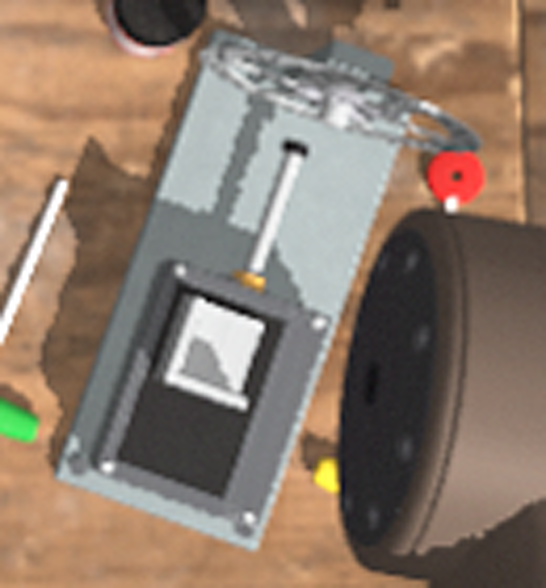

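The top view shows the tab standing by itself: its corner moved from (206,363) to (165,380), which is about 17 mm back and 16–18 mm left. The feeler tip is off the rotor and the hand is clear.

```bash
python3 -c "
from h import *
st();print(ctrl.close_job())"
```

```text
11.62 tcp g [  -4.8 -193.4] F fwd,left,z [-1.  -0.8  0.4]
the job is handed in; nothing more can be done
None
```

The feeler is parked, and I handed the job in at 11.6 s; it gives no verdict.

**What I did:** With shut fingertips in the tab's corner I drew the tab back to about 25 mm. I pushed it left into the notch to its stop, eased it 12 mm forward onto the heel and let go. The highest force in any reading was about 16 N. I saw no contact with the things lying round the gauge, but I did not compare their positions before and after.

**Last checks:** The final top picture shows the tab staying by itself about 17 mm back and 16–18 mm left, with the tip off the rotor. The hand was clear, with about 1 N or less on the tool.

**Differences and luck:**
- The notch lay right where I first moved left (about 25 mm back), so friction on the back wall carried the tab in before I had deliberately felt for it. I only noticed this in the pictures.
- My pixel measurements disagree by about 2–3 mm. The sideways estimate of 16–18 mm compares with a nominal parked reading of 15.5 mm.

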